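# Roll the steel roller to the end-float gauge

## Task

Roll the steel roller along the inspection plate by pushing on its top with the fingertips, from above, until it lies over the paper line with its axle end in front of the gauge's plunger, square to it, and leave it there standing still. It has to roll, in one stroke or several: never grip it, lift it, drag it or reach down to push it from the side, and keep it on the plate. Do not move anything else.

Things in the scene. Friction and masses are not known exactly. Their poses are not given: they have to be found in the camera images.
- plate: Fixed dark steel inspection plate, 360 (x) x 420 (y) x 20 mm high; origin at the centre of its underside, z up. Its top, 20 mm above the bench, is level. The roller's lane runs along the plate's own x axis, down its middle (y = 0).
- roller: Loose bright steel roller: plain cylinder 70 mm in diameter, 140 mm long, about 0.6 kg (varies), lying on the plate, with a 20 mm thick axle stub 15 mm long on each end. Origin at its very centre, 35 mm above the plate's top. y runs along the cylinder, nearly parallel to the paper line at the start; z points up at the start and turns with the roller.
- roller_center (a point): Centre of the roller (same point as its body origin). The roller rolls easily, coasts a few cm if let go at speed, and does not creep from rest. Its surface grips a fingertip well enough (friction about 0.5 or more) to be rolled by friction from its top; the top travels twice as far as the centre.
- line_mid (a point): Middle of the paper tape on the plate: 10 mm wide, flush, lying across the lane along its own y axis; the roller's centre must come over it. At the start the roller lies 70 to 120 mm from it, either nearer the robot or farther away. Axes as the gauge's: x along the lane, y along the line towards the gauge, z up.
- gauge: Fixed gauge at the left (+y) end of the paper line: steel foot 50 x 50 mm centred at y = 170 mm, dial 44 mm across, up to 80 mm above the plate, and an 8 mm plunger pointing in -y at axle height (35 mm over the plate), its tip at y = 115 mm. Origin at the middle of the paper line on the plate's top (as line_mid). It moves with the line from start to start.
- v_block: Small loose steel V-block, 45 x 50 x 40 mm, on the plate to the right of the lane, by the plate's -x edge. Leave alone.
- parallel: Loose bright steel parallel bar, 25 x 120 x 35 mm high, lying on the plate near the plate's +x edge, across the end of the lane. Leave alone.
- tin: Small loose red-painted tin, 50 x 85 x 32 mm high, on the plate to the right of the lane. Leave alone.
- collar: Loose stepped brass collar, 40 mm diameter, 38 mm high, on the plate near the plate's -x edge, at the end of the lane. Leave alone.
- spanner: Loose steel spanner on the bench to the right of the plate. Leave alone.
- oil_bottle: White plastic bottle, 56 mm diameter, 130 mm high, standing on the bench to the left beyond the plate. Leave alone.
Things that resemble listed ones, but are neither listed nor needed, are in the scene too. What is shaped like the roller but yellow is not meant.

How it is judged:
By the outcome, as a careful person would: the job done as asked, in the order asked, and still so for the second after the job is handed in, with the robot touching nothing.
It also fails if it takes over 48 s, if anything falls off the work surface, if the arm or the gripper's body presses on something with over 40 N, if the wrist force passes 120 N, or if a joint passes its speed limit or range.

## Robot

A 6-joint arm with a two-finger parallel gripper is mounted at the origin on the work surface. World frame = base frame: x ahead of the robot, y to its left, z up, the work surface at z = 0. Lengths are in m, angles in rad, forces in N, time in s.
With the tool pointing down it reaches from about 0.425 to 0.95 m from the base axis. Payload 3.5 kg.
Tool frame: the origin (TCP) lies at the very end of the fingers, on their centre line; the grasp point (between the pads) lies 19 mm behind it; x points along the fingers, y is the direction in which the jaws open and shut, and the axes are right-handed (so a half turn about x gives the same grasp; the last joint's range is limited). The gripper opens to 85 mm and grips with 20 to 120 N. Pads are 22 mm wide; open, the fingers measure 114 mm over their backs; the gripper's body (76 mm by 85 mm) begins 54 mm behind the grasp point. The pads swing forward as they close: fully open they stand 13 mm farther back than shut.
Start: joints at [-1.369, 0.286, 1.577, -0, 1.279, -0.15], TCP at [0.233, -0.634, 0.231] pointing down, gripper open.
Joint ranges: [-2.77, 2.77], [-0.9, 2.22], [0.21, 2.48], [-1.53, 4.67], [0.24, 2.81], [-2.84, 2.84]. Speed limits (rad/s): [2.79, 2.79, 3.14, 3.14, 3.14, 3.14].

## Interface

Orientations are given as a unit quaternion [w, x, y, z].
In Python, from workcell import manip, eyes gives the robot as it stands.
- The arm moves only by the shell command python3 -m crank 'ROWS'. ROWS is a JSON object of lists of equal length, an entry for each row: "dp": the shift along the world's x, y, z in mm, a list of three; "spin": the turn about the world's z in degrees; "claw": the finger opening in mm, from 0 to 85.4. A call has 1 to 20 rows; each row shifts and turns the pose as measured when the row begins; what a row does not reach is not made up. A row lasts 1/8 s, in which the tool goes at most 62.5 mm and 10.7 degrees, less where a joint would pass 70% of its speed; a pose out of reach is approached as far as the arm can. A call is refused whole if a number of a shift passes 62.5 or a number of a turn 10.7, either way. A call with a gripper value outside its range is refused whole. The fingers move at their own pace and stop on an object; the grip force is fixed at half the most. Time passes only in rows, so rows that do not move let the fingers close. It gives the time, the measured TCP pose, the force and the opening at its end, in the units of the state.
- manip.sense(): the state, without advancing time (a new reading comes with each control period).
- eyes.snapshot(name): name is "scene" or "top" or "wrist"; returns a dict with "color" (480x640x3 uint8, red, green, blue), "range_z" (480x640 float32, m along the optical axis (not along the pixel's ray), 0 where there is no reading), "fovy" (degrees; the focal length in pixels is half the picture's height over the tangent of half this angle, whatever the lens; pixels are square), "cx", "cy" (the principal point, pixels), "D" ([k1, k2, p1, p2, k3] as OpenCV has them; the pictures are not rectified), "R" (3x3) and "t" (3): a world point X has camera coordinates R X + t. Camera axes: x right, y down, z forward; pixel columns grow to the right and rows downward; lengths in m; the calibration is good to about 2 mm. A picture is of the moment at which its call begins.
- manip.sign_off(): hands the job in, once; it reports no verdict.
Trained networks look in the newest picture that a camera, given by its name, has taken for a name from the list of things; names that differ only in an ending like _2 or _b are one class to them, and where a whole thing is asked for, a point or a joint stands for the part that bears it (a point fixed in the world has none). Each returns a list of dicts, best first, with "p" (0 to 1); they miss things now and then, are a little off and sometimes report something else, mostly with a low value. They report only what shows in the picture. A call takes as long as a camera call. They do not tell look-alikes from the thing itself.
- eyes.regions_of(camera, name): "mask" (480x640 bool, what is visible of it) and "rect" ([centre column, centre row, width, height] in pixels, round what is visible of it).
The state is a dict: "time_s": time; "joint_pos": joint angles; "qvel": joint speeds; "tau": joint torques, N m; "eef_pos": TCP position; "orientation": TCP orientation; "wrist_force": force on the tool from outside, world axes, zero at the start; "torque": the same for the moment, N m; "width": finger opening in m.
Only numpy, scipy, OpenCV 4.12 (cv2) and the standard library are available. Lean on these libraries where they do the work, as an engineer would, in place of code of your own. Each camera call takes 0.05 s, during which the arm holds its last target.

## Working session

There is one attempt and no reset: what is moved stays moved. The work goes in short steps, Python scripts to look and compute and a shell command to move; the robot and the scene stay as the last step left them, time stands still between calls to the robot, and variables do not carry over. Pictures are saved under pics/ and viewed, and the job is handed in when it is done.

```bash
ls; mkdir -p pics; python3 - <<'E'
from workcell import manip, eyes
import cv2
s=manip.sense(); print(s)
for n in ["scene","top","wrist"]:
    d=eyes.snapshot(n); cv2.imwrite(f"pics/{n}0.png",d["color"][:,:,::-1]); print(n,d["fovy"],d["cx"],d["cy"],d["D"],d["R"],d["t"])
E
```

```text
pics
{'time_s': 0.0, 'joint_pos': array([-1.36899713e+00,  2.87210323e-01,  1.57818437e+00, -1.90105440e-05,
        1.27858432e+00, -1.50036616e-01]), 'qvel': array([-0.0011539 , -0.00109036, -0.00075359, -0.00127141, -0.00138177,
        0.00139372]), 'tau': array([-1.54594305e-03, -4.05988920e+01, -2.92625982e+01, -1.88428730e-04,
        5.87832343e-03,  4.68663700e-06]), 'eef_pos': array([ 0.23248669, -0.63299917,  0.22991341]), 'orientation': array([-0.12291071, -0.69616441, -0.12459722,  0.69622094]), 'wrist_force': array([ 0.28688116, -0.35897401,  0.24360358]), 'torque': array([ 0.03095678, -0.00126152, -0.04510279]), 'width': 0.08506524554247039}
scene 53.47784932788292 328.5330703147205 233.6962004540832 [-0.03932376  0.          0.          0.          0.        ] [[ 0.58980644  0.80754381  0.00116268]
 [ 0.65404215 -0.47684782 -0.58723506]
 [-0.47366362  0.34711546 -0.80941561]] [-0.28779195 -0.28653992  1.3879699 ]
top 43.993221187058495 313.7076981104686 240.40311489501872 [-0.10359139  0.          0.          0.          0.        ] [[ 0.02815362 -0.99951272  0.01347924]
 [-0.99559754 -0.02924428 -0.0890523 ]
 [ 0.08940309 -0.01091276 -0.99593574]] [-0.02000882  0.48005057  1.49372964]
wrist 62.49755778824237 320.6160089594959 237.4965948689622 [-0.07920789  0.          0.          0.          0.        ] [[ 0.34365327 -0.93909412 -0.00215903]
 [-0.88789328 -0.32566383  0.32494398]
 [-0.3058561  -0.10975107 -0.9457308 ]] [-0.67409164 -0.0416251   0.38056446]
```

View pics/scene0.png

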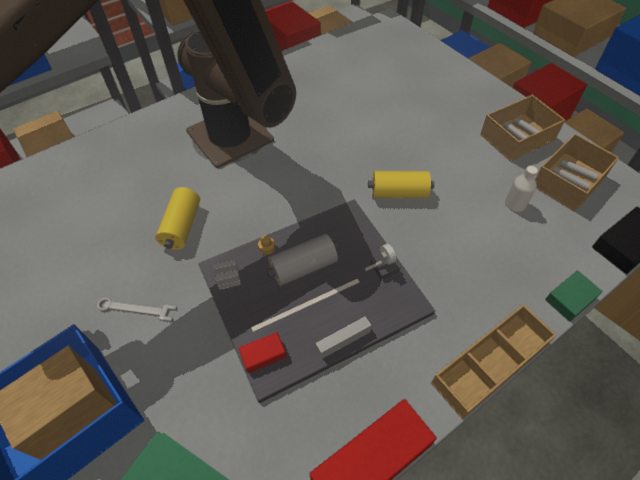

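View pics/top0.png

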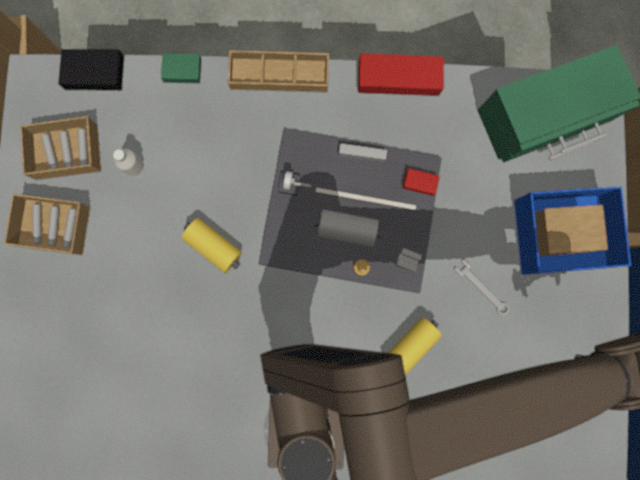

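The scene view shows the roller at about (303,260), between the robot and the paper line, which runs (253,329)–(358,281). The gauge is at (387,258), the collar at (266,244) and the parallel bar at (344,336). The top view agrees: roller at (348,228), line from (313,190) to (415,207), and gauge at (289,181). Next I'll measure these.

```bash
cat > h.py <<'E'
import numpy as np, cv2
from workcell import manip, eyes
def K(d):
    f=240/np.tan(np.radians(d["fovy"])/2); return np.array([[f,0,d["cx"]],[0,f,d["cy"]],[0,0,1.]])
def rays(d,uv):
    uv=np.asarray(uv,float).reshape(-1,1,2)
    n=cv2.undistortPoints(uv,K(d),np.array(d["D"],float)).reshape(-1,2)
    return np.c_[n,np.ones(len(n))]
def cloud(d,mask):
    v,u=np.nonzero(mask); z=d["range_z"][v,u]; k=z>0
    r=rays(d,np.c_[u,v][k])*z[k][:,None]
    return (r-d["t"])@np.array(d["R"])
def onplane(d,uv,z):
    r=rays(d,uv)@np.array(d["R"]); c=-np.array(d["R"]).T@d["t"]
    return c+r*((z-c[2])/r[:,2])[:,None]
def proj(d,X):
    rv,_=cv2.Rodrigues(np.array(d["R"],float))
    return cv2.projectPoints(np.asarray(X,float).reshape(-1,1,3),rv,np.array(d["t"],float),K(d),np.array(d["D"],float))[0].reshape(-1,2)
E
python3 - <<'E'
from h import *
np.set_printoptions(precision=4,suppress=True)
for n in ["top","scene"]:
    d=eyes.snapshot(n)
    for o in ["plate","roller","line_mid","gauge","parallel","tin","collar","v_block"]:
        for r in eyes.regions_of(n,o)[:3]:
            if r["p"]<.3: continue
            m=r["mask"]; P=cloud(d,m) if m.sum() else np.zeros((1,3))
            print(n,o,round(r["p"],2),np.round(r["rect"]),m.sum(),np.median(P,0),P.min(0),P.max(0))
            if o=="roller" and P[:,2].max()>.075: np.save(f"r_{n}.npy",P)
    # line: white pixels on plate
    g=d["color"].astype(int); 
    P=cloud(d,np.ones((480,640),bool)); 
    full=d["range_z"]>0
    v,u=np.nonzero(full); c=g[v,u]
    k=(c.min(1)>140)&(P[:,2]>.012)&(P[:,2]<.028)&(P[:,0]>.3)&(P[:,0]<.8)&(abs(P[:,1])<.25)
    uv=np.c_[u,v][k]; Q=onplane(d,uv,.02)
    mm=np.zeros((480,640),np.uint8); mm[uv[:,1],uv[:,0]]=1
    nl,lab,st,ce=cv2.connectedComponentsWithStats(mm)
    for i in range(1,nl):
        if st[i,4]<80: continue
        q=Q[lab[uv[:,1],uv[:,0]]==i][:,:2]; m=q.mean(0); w,V=np.linalg.eigh(np.cov((q-m).T)); t=(q-m)@V[:,1]
        print("white",st[i],m,V[:,1],np.degrees(np.arctan2(V[1,1],V[0,1])),t.min(),t.max(),"mid",m+V[:,1]*(t.min()+t.max())/2,np.sqrt(12*w))
    k=(P[:,2]>.012)&(P[:,2]<.028)&(c.max(1)<110)&(P[:,0]>.3)&(P[:,0]<.9)&(abs(P[:,1])<.35)
    print("plate",cv2.minAreaRect((P[k][:,:2]*1000).astype(np.float32)),np.median(P[k][:,2]))
E
```

```text
top plate 0.95 [352. 212. 185. 164.] 17689 [ 0.5617 -0.0822  0.0204] [ 0.3583 -0.3311 -0.0059] [0.7704 0.1322 0.0775]
top roller 0.86 [350. 228.  69.  36.] 1705 [ 0.5077 -0.0883  0.0844] [ 0.4669 -0.1725  0.0124] [ 0.5558 -0.0076  0.0976]
top roller 0.78 [413. 346.  52.  55.] 1435 [ 0.2338 -0.2672  0.0639] [ 0.1576 -0.3397 -0.0063] [ 0.2941 -0.2037  0.0781]
top roller 0.74 [210. 245.  59.  57.] 1727 [0.4582 0.2491 0.0638] [ 0.3923  0.1776 -0.0067] [0.5288 0.3379 0.0802]
top line_mid 0.82 [347. 189. 135.  34.] 730 [0.6058 0.0409 0.0391] [ 0.5719 -0.2617  0.0112] [0.6493 0.0884 0.1049]
top gauge 0.81 [345. 189. 139.  38.] 781 [0.6069 0.0399 0.0388] [ 0.5712 -0.2617  0.0112] [0.6566 0.0884 0.1049]
top gauge 0.48 [346. 230.  66.  35.] 1639 [ 0.5079 -0.0864  0.0847] [ 0.4669 -0.1706  0.0149] [ 0.5548 -0.0052  0.0976]
top parallel 0.92 [363. 152.  44.  16.] 589 [ 0.7052 -0.1227  0.0544] [ 0.689  -0.1831  0.0146] [ 0.7333 -0.0633  0.0649]
top parallel 0.34 [349. 190. 139.  38.] 915 [0.6049 0.02   0.0269] [ 0.569  -0.2656  0.0112] [0.6566 0.0895 0.1049]
top tin 0.96 [421. 182.  35.  23.] 712
[... 1516 characters left out ...]
.6854 -0.1844  0.0149] [ 0.7267 -0.0651  0.0602]
scene tin 0.84 [261. 353.  47.  44.] 1124 [ 0.6433 -0.2772  0.051 ] [ 0.6078 -0.3204  0.0197] [ 0.6692 -0.2321  0.0574]
scene collar 0.85 [267. 245.  12.  20.] 231 [ 0.4221 -0.1319  0.0412] [ 0.3974 -0.1479  0.0216] [ 0.435  -0.1118  0.063 ]
scene v_block 0.82 [227. 275.  26.  30.] 590 [ 0.4456 -0.2458  0.0541] [ 0.4081 -0.2744  0.019 ] [ 0.4652 -0.2148  0.0644]
white [258 289  79  39 305] [ 0.5884 -0.1577] [0.1449 0.9895] 81.67096524868404 -0.09199395385537054 0.09571267107524502 mid [ 0.5887 -0.1559] [0.0086 0.1892]
plate ((648.4791259765625, 10.191680908203125), (664.9645385742188, 508.2366027832031), 82.33909606933594) 0.019809871707209534
```

```bash
cat > m.py <<'E'
from h import *
from scipy.optimize import least_squares
np.set_printoptions(precision=4,suppress=True)
def plate(n,d):
    for r in eyes.regions_of(n,"plate")[:1]:
        m=r["mask"]; P=cloud(d,cv2.erode(m.astype(np.uint8),np.ones((2,2)))>0)
        P=P[(P[:,2]>.016)&(P[:,2]<.024)]
        r=cv2.minAreaRect((P[:,:2]*1000).astype(np.float32)); print("plate",n,r)
def roller(n,d):
    P=None
    full=cloud(d,np.ones((480,640),bool))
    # crop about where roller is
    return full
def fit(P,cz=.055,R=.035):
    # cylinder with horizontal axis: params cx,cy,th
    def res(p):
        nx,ny=-np.sin(p[2]),np.cos(p[2]) # normal to axis dir (cos,sin)
        s=(P[:,0]-p[0])*nx+(P[:,1]-p[1])*ny
        return np.hypot(s,P[:,2]-cz-p[3])-R
    o=None
    s=least_squares(lambda p:np.r_[res([p[0],P[:,1].mean(),p[1],p[2]])],[P[:,0].mean(),np.radians(82),0],loss="soft_l1",f_scale=.002)
    th=s.x[1]; a=np.array([np.cos(th),np.sin(th)]); c0=np.array([s.x[0],P[:,1].mean()])
    t=(P[:,:2]-c0)@a
    return c0,a,np.degrees(th),s.x[2],t,np.sqrt((s.fun**2).mean())
def meas(n,d,guess=None):
    r=[q for q in eyes.regions_of(n,"roller")]
    best=None
    for q in r:
        P=cloud(d,q["mask"])
        if len(P)<300: continue
        md=np.median(P,0)
        if md[0]>.45 and -.3<md[1]<.12 and md[2]>.065: best=P;break
    if best is None: print(n,"no roller");return
    P=best; P=P[(P[:,2]>.045)]
    c0,a,deg,dz,t,e=fit(P)
    # body extent: points >15mm above axle (excludes stubs)
    tb=t[P[:,2]>.072]; lo,hi=np.percentile(tb,[.5,99.5]); c=c0+a*(lo+hi)/2
    print(n,"roller c",c,"deg %.2f dz %.4f len %.4f rms %.4f"%(deg,dz,hi-lo,e))
    return c,deg
E
python3 - <<'E'
from m import *
for n in ["top","scene"]:
    d=eyes.snapshot(n); plate(n,d); meas(n,d)
    q=eyes.regions_of(n,"gauge")[0]; P=cloud(d,cv2.dilate(q["mask"].astype(np.uint8),np.ones((5,5)))>0)
    Q=P[(P[:,2]>.075)&(P[:,1]>-.05)]; print("dial",len(Q),np.median(Q,0),Q.min(0),Q.max(0))
    Q=P[(P[:,2]>.045)&(P[:,2]<.065)&(P[:,1]>-.05)&(P[:,1]<.04)]; print("plunger",Q[np.argsort(Q[:,1])][:8])
    c=d["color"]
    x,y,w,h=[(250,130,200,170),(190,190,260,220)][n=="scene"]
    cv2.imwrite(f"pics/crop_{n}.png",cv2.resize(c[y:y+h,x:x+w,::-1],None,fx=3,fy=2.7 if n=="scene" else 3,interpolation=cv2.INTER_CUBIC))
E
```

```text
plate top ((562.1685791015625, -101.68118286132812), (417.9272155761719, 359.1625671386719), 81.48009490966797)
top roller c [ 0.5111 -0.0883] deg 80.89 dz 0.0000 len 0.1388 rms 0.0060
dial 130 [0.6205 0.0622 0.0946] [0.6012 0.0498 0.0761] [0.6451 0.074  0.1084]
plunger [[0.6146 0.0074 0.0546]
 [0.6169 0.0074 0.0559]
 [0.6113 0.0098 0.0586]
 [0.6142 0.0099 0.0566]
 [0.6157 0.01   0.0624]
 [0.6124 0.0123 0.0518]
 [0.6139 0.0124 0.0578]
 [0.6156 0.0125 0.0625]]
plate scene ((564.06396484375, -99.864013671875), (419.0898742675781, 361.3652038574219), 82.09848022460938)
scene roller c [ 0.5092 -0.0891] deg 80.59 dz -0.0003 len 0.1390 rms 0.0057
dial 203 [0.6255 0.0592 0.0919] [0.5987 0.0477 0.0752] [0.6436 0.0735 0.1031]
plunger [[0.6151 0.0071 0.0545]
 [0.6139 0.008  0.0561]
 [0.6099 0.0084 0.0548]
 [0.6162 0.0091 0.0539]
 [0.6158 0.0091 0.0575]
 [0.6122 0.0093 0.0569]
 [0.6107 0.0103 0.0581]
 [0.6137 0.0108 0.0574]]
```

```bash
ls pics
```

```text
crop_scene.png
crop_top.png
scene0.png
top0.png
wrist0.png
```

View pics/crop_top.png

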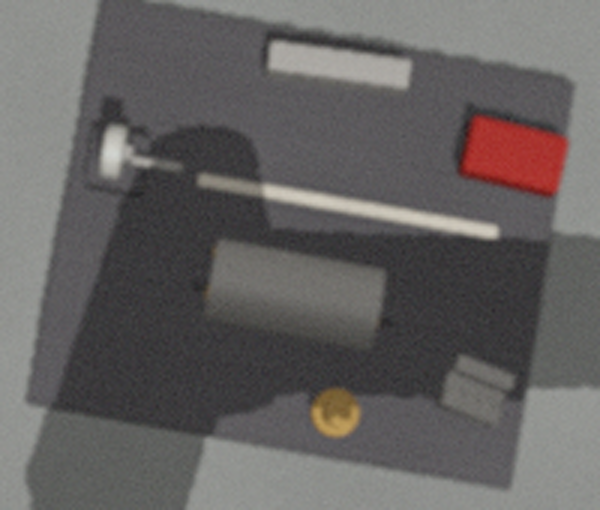

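```bash
cat >> m.py <<'E'
LM=np.array([.5975,-.106]); LD=81.7
def rel(c):
    u=np.array([np.cos(np.radians(LD)),np.sin(np.radians(LD))]); v=np.array([u[1],-u[0]])
    return ((c-LM)@v, (c-LM)@u)
def tool():
    s=manip.sense(); from scipy.spatial.transform import Rotation as R
    M=R.from_quat(np.roll(s["orientation"],-1)).as_matrix()
    print("t %.2f"%s["time_s"],"tcp",s["eef_pos"],"rel",np.array(rel(s["eef_pos"][:2])),"jaw deg %.2f"%(np.degrees(np.arctan2(M[1,1],M[0,1]))%180),"jawz %.4f xdown"%M[2,1],M[:,0],"F",s["wrist_force"],"T",s["torque"],"w %.4f"%s["width"],"j6 %.2f"%s["joint_pos"][5])
E
python3 -c "
from m import *
tool(); print(rel(np.array([.5102,-.0887])))"
```

```text
t 1.45 tcp [ 0.2326 -0.6337  0.2313] rel [-0.2849 -0.5748] jaw deg 110.16 jawz 0.0000 xdown [-0. -0. -1.] F [-0.2774 -0.4044  0.7314] T [-0.0801  0.0151  0.0285] w 0.0854 j6 -0.15
(np.float64(-0.08888296366303793), np.float64(0.004516499803508205))
```

The top crop confirms it: the roller body is at (295,292), parallel to the tape that runs (200,180)–(497,232). The plunger tip is at (182,168). The roller centre is 89 mm short of the line, about 4.5 mm towards the gauge, and tilted about -1°. I'll move above the roller with the jaws open along its axle, so both fingertips rest on it.

```bash
python3 -m crank '{"dp":[[24,49,0],[24,49,0],[24,49,0],[24,49,0],[24,49,0],[24,49,0],[24,49,0],[24,49,0],[24,49,-10],[24,49,-20],[24,49,-25],[0,0,-20]],"spin":[-2.6,-2.6,-2.6,-2.6,-2.6,-2.6,-2.6,-2.6,-2.6,-2.6,-2.6,0],"claw":[85,85,85,85,85,85,85,85,85,85,85,85]}'; python3 -c "
from m import *
tool()"
```

```text
time_s: 2.95
eef_pos: [0.5035, -0.0786, 0.1597]
orientation: [-0.056, 0.709, -0.062, -0.7]
wrist_force: [-1.0, -1.1, -0.5]
width: 0.0851
t 2.95 tcp [ 0.5035 -0.0786  0.1597] rel [-0.097   0.0135] jaw deg 80.41 jawz 0.0070 xdown [ 0.0125 -0.0092 -0.9999] F [-1.0062 -1.1107 -0.4854] T [-0.0156  0.0182  0.0218] w 0.0851 j6 1.39
```

```bash
python3 -m crank '{"dp":[[-5,-8,-30],[0,0,-22],[0,0,-8],[0,0,-3]],"spin":[0.4,0,0,0],"claw":[85,85,85,85]}'; python3 -c "
from m import *
tool()"
```

```text
time_s: 3.45
eef_pos: [0.4986, -0.085, 0.0947]
orientation: [-0.052, 0.71, -0.058, -0.7]
wrist_force: [-0.9, 0.3, -0.0]
width: 0.0851
t 3.45 tcp [ 0.4986 -0.085   0.0947] rel [-0.1009  0.0065] jaw deg 81.03 jawz 0.0070 xdown [ 0.0125 -0.0091 -0.9999] F [-0.9228  0.3441 -0.0249] T [-0.001   0.0164  0.0211] w 0.0851 j6 1.36
```

```bash
python3 -m crank '{"dp":[[0,0,-3],[0,0,-2],[0,0,-2]],"spin":[0,0,0],"claw":[85,85,85]}'; python3 -m crank '{"dp":[[0,0,-3],[0,0,-2],[0,0,-1]],"spin":[0,0,0],"claw":[85,85,85]}'; python3 -c "
from m import *
tool()
d=eyes.snapshot('wrist'); cv2.imwrite('pics/w1.png',d['color'][:,:,::-1])"
```

```text
time_s: 3.82
eef_pos: [0.5002, -0.0857, 0.0896]
orientation: [-0.052, 0.711, -0.059, -0.699]
wrist_force: [0.5, 0.5, -0.2]
width: 0.0851
time_s: 4.2
eef_pos: [0.5005, -0.0859, 0.0837]
orientation: [-0.052, 0.711, -0.059, -0.698]
wrist_force: [1.0, 0.3, -0.2]
width: 0.0847
t 4.20 tcp [ 0.5005 -0.0859  0.0837] rel [-0.0989  0.0059] jaw deg 81.01 jawz 0.0081 xdown [ 0.0174 -0.011  -0.9998] F [ 0.9589  0.2634 -0.2257] T [0.0331 0.0496 0.0134] w 0.0847 j6 1.36
```

View pics/w1.png

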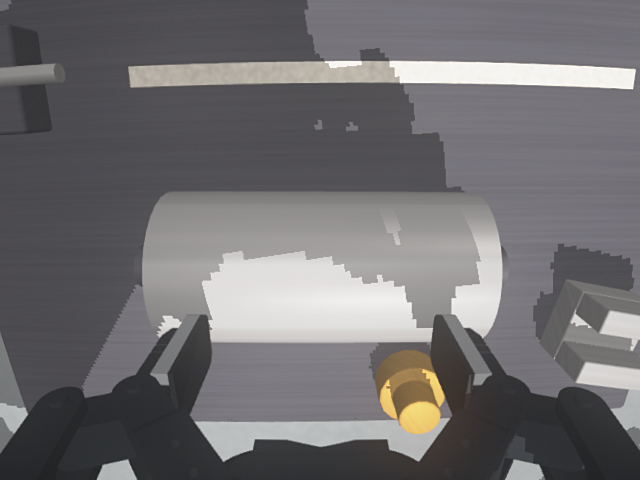

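The wrist view has the roller spanning columns 143–502, with the fingertips centred on it at 205 and 437. The tape is ahead at row 75 and the plunger tip at (60,73). The tips aren't touching yet, so I'll keep lowering in small steps.

```bash
python3 -m crank '{"dp":[[0,0,-3],[0,0,-2],[0,0,-1]],"spin":[0,0,0],"claw":[85,85,85]}'; python3 -m crank '{"dp":[[0,0,-2],[0,0,-2]],"spin":[0,0],"claw":[85,85]}'; python3 -c "
from m import *
tool()"
```

```text
time_s: 4.62
eef_pos: [0.5004, -0.0859, 0.0771]
orientation: [-0.052, 0.711, -0.059, -0.699]
wrist_force: [0.0, -0.3, 0.2]
width: 0.0852
time_s: 4.88
eef_pos: [0.5036, -0.0864, 0.0766]
orientation: [-0.053, 0.714, -0.059, -0.696]
wrist_force: [-0.2, 1.5, 9.4]
width: 0.0852
t 4.88 tcp [ 0.5036 -0.0864  0.0766] rel [-0.0957  0.0059] jaw deg 80.94 jawz 0.0072 xdown [ 0.0242 -0.0112 -0.9996] F [-0.1993  1.4637  9.4203] T [ 0.532  -0.0645  0.0605] w 0.0852 j6 1.36
```

Contact came at TCP z = 0.077, as expected for open fingers. Now a gentle stroke with light pressure.

```bash
python3 -m crank '{"dp":[[5,-0.7,-1],[5,-0.7,-1],[5,-0.7,-1],[5,-0.7,-1],[5,-0.7,-1],[5,-0.7,-1]],"spin":[0,0,0,0,0,0],"claw":[85,85,85,85,85,85]}'; python3 -c "
from m import *
tool()
for n in ['top','scene']:
    d=eyes.snapshot(n); r=meas(n,d)
    if r: print(rel(r[0]))"
```

```text
time_s: 5.62
eef_pos: [0.5415, -0.0925, 0.0774]
orientation: [-0.053, 0.719, -0.06, -0.691]
wrist_force: [0.4, -0.2, 4.9]
width: 0.0852
t 5.62 tcp [ 0.5415 -0.0925  0.0774] rel [-0.0574  0.0053] jaw deg 80.83 jawz 0.0078 xdown [ 0.0384 -0.014  -0.9992] F [ 0.4205 -0.2087  4.9457] T [0.2601 0.006  0.0473] w 0.0852 j6 1.38
top no roller
scene roller c [ 0.5297 -0.0922] deg 80.68 dz -0.0003 len 0.1398 rms 0.0065
(np.float64(-0.06904321598353698), np.float64(0.0038612565357386028))
```

The roller moved 20 mm for 40 mm at the fingertips, so it is pure rolling, and its angle is unchanged. I'll finish the stroke, lift, and come back.

```bash
python3 -m crank '{"dp":[[5,-0.7,-1],[4,-0.6,-1],[2,-0.3,-1],[0,0,0],[0,0,4],[0,0,8]],"spin":[0,0,0,0,0,0],"claw":[85,85,85,85,85,85]}'; python3 -c "
from m import *
tool()
for n in ['top','scene']:
    d=eyes.snapshot(n); r=meas(n,d)
    if r: print(rel(r[0]))"
```

```text
time_s: 6.58
eef_pos: [0.5524, -0.0941, 0.0862]
orientation: [-0.053, 0.718, -0.06, -0.691]
wrist_force: [0.1, -0.4, 0.0]
width: 0.0847
t 6.58 tcp [ 0.5524 -0.0941  0.0862] rel [-0.0463  0.0053] jaw deg 80.82 jawz 0.0075 xdown [ 0.0373 -0.0136 -0.9992] F [ 0.0676 -0.4062  0.0054] T [0.0488 0.0534 0.0189] w 0.0847 j6 1.38
top no roller
scene roller c [ 0.5357 -0.0936] deg 80.85 dz -0.0004 len 0.1386 rms 0.0069
(np.float64(-0.06294616021545542), np.float64(0.0033401393510210232))
```

```bash
python3 -m crank '{"dp":[[-17,2.4,0],[-17,2.4,0],[0,0,-5],[0,0,-2],[0,0,-1.5],[0,0,-1]],"spin":[0,0,0,0,0,0],"claw":[85,85,85,85,85,85]}'; python3 -c "
from m import *
tool()"
```

```text
time_s: 7.52
eef_pos: [0.5193, -0.0897, 0.0763]
orientation: [-0.053, 0.719, -0.061, -0.69]
wrist_force: [0.0, 0.1, -0.2]
width: 0.085
t 7.53 tcp [ 0.5193 -0.0897  0.0763] rel [-0.0797  0.0049] jaw deg 80.81 jawz 0.0080 xdown [ 0.0397 -0.0145 -0.9991] F [ 0.0368  0.137  -0.1567] T [-0.0017  0.0827 -0.0024] w 0.0850 j6 1.37
```

```bash
python3 -m crank '{"dp":[[0,0,-1.5],[2,-0.3,-1],[4,-0.6,-1],[5,-0.7,-1],[5,-0.7,-1],[5,-0.7,-1],[5,-0.7,-1]],"spin":[0,0,0,0,0,0,0],"claw":[85,85,85,85,85,85,85]}'; python3 -c "
from m import *
tool()
for n in ['top','scene']:
    d=eyes.snapshot(n); r=meas(n,d)
    if r: print(rel(r[0]))"
```

```text
time_s: 8.4
eef_pos: [0.5544, -0.0954, 0.0772]
orientation: [-0.053, 0.725, -0.062, -0.684]
wrist_force: [-0.1, 0.7, 6.1]
width: 0.0849
t 8.40 tcp [ 0.5544 -0.0954  0.0772] rel [-0.0442  0.0043] jaw deg 80.70 jawz 0.0079 xdown [ 0.0565 -0.0173 -0.9983] F [-0.0787  0.7203  6.1148] T [ 0.293  -0.0382  0.0596] w 0.0849 j6 1.38
top no roller
scene roller c [ 0.5535 -0.0958] deg 80.73 dz -0.0004 len 0.1398 rms 0.0060
(np.float64(-0.04499801886451035), np.float64(0.0037759146545162216))
```

```bash
python3 -m crank '{"dp":[[5,-0.7,-0.8],[5,-0.7,-0.8],[5,-0.7,-0.8],[5,-0.7,-0.8],[3,-0.4,-0.8],[1,0,-0.8],[0,0,0],[0,0,4],[0,0,8]],"spin":[0,0,0,0,0,0,0,0,0],"claw":[85,85,85,85,85,85,85,85,85]}'; python3 -c "
from m import *
tool()
for n in ['top','scene']:
    d=eyes.snapshot(n); r=meas(n,d)
    if r: print(rel(r[0]))"
```

```text
time_s: 9.72
eef_pos: [0.5815, -0.0996, 0.0869]
orientation: [-0.053, 0.726, -0.062, -0.682]
wrist_force: [0.4, 0.5, 1.2]
width: 0.0851
t 9.72 tcp [ 0.5815 -0.0996  0.0869] rel [-0.0167  0.004 ] jaw deg 80.65 jawz 0.0085 xdown [ 0.0607 -0.0186 -0.998 ] F [0.4374 0.4837 1.1598] T [ 0.0514 -0.029  -0.02  ] w 0.0851 j6 1.39
top no roller
scene roller c [ 0.5677 -0.0981] deg 80.64 dz -0.0004 len 0.1395 rms 0.0061
(np.float64(-0.030636506850049133), np.float64(0.003488759367319183))
```

```bash
python3 -m crank '{"dp":[[-15,2.1,0],[-15,2.1,0],[0,0,-5],[0,0,-3],[0,0,-2],[0,0,-1.5]],"spin":[0,0,0,0,0,0],"claw":[85,85,85,85,85,85]}'; python3 -c "
from m import *
tool()
d=eyes.snapshot('wrist'); cv2.imwrite('pics/w2.png',d['color'][:,:,::-1])
g=d['color'].astype(int); f=d['range_z']>0; P=cloud(d,np.ones((480,640),bool)); v,u=np.nonzero(f)
k=(g[v,u].min(1)>140)&(abs(P[:,2]-.02)<.006)&(P[:,0]>.56)&(P[:,0]<.63)
Q=onplane(d,np.c_[u,v][k],.02)[:,:2]
vx,vy,x0,y0=cv2.fitLine(Q.astype(np.float32),cv2.DIST_HUBER,0,.001,.001).ravel(); print('line',len(Q),np.degrees(np.arctan2(vy,vx))%180,x0,y0, 'x at y=-.106',x0+(-.106-y0)*vx/vy)
k=(P[:,2]>.05)&(P[:,2]<.094)&(P[:,0]>.52)&(P[:,0]<.62)&(abs(P[:,1]+.1)<.068)&(P[:,0]>.56)
print('roller',fit(P[k])[:4],k.sum())
r=meas('wrist',d)
"
```

```text
time_s: 10.68
eef_pos: [0.5493, -0.0951, 0.0748]
orientation: [-0.053, 0.727, -0.062, -0.682]
wrist_force: [-0.4, -0.1, -0.4]
width: 0.0852
t 10.68 tcp [ 0.5493 -0.0951  0.0748] rel [-0.0493  0.0038] jaw deg 80.64 jawz 0.0087 xdown [ 0.0619 -0.019  -0.9979] F [-0.4059 -0.1073 -0.4417] T [0.0129 0.063  0.0736] w 0.0852 j6 1.38
line 4821 80.23751 0.59422356 -0.14704269 x at y=-.106 0.6012852
roller (array([ 0.5701, -0.0962]), array([0.1612, 0.9869]), np.float64(80.72567265459054), np.float64(-0.0007863603905430208)) 47478
wrist roller c [ 0.5698 -0.0981] deg 80.72 dz -0.0008 len 0.1384 rms 0.0020
```

View pics/w2.png

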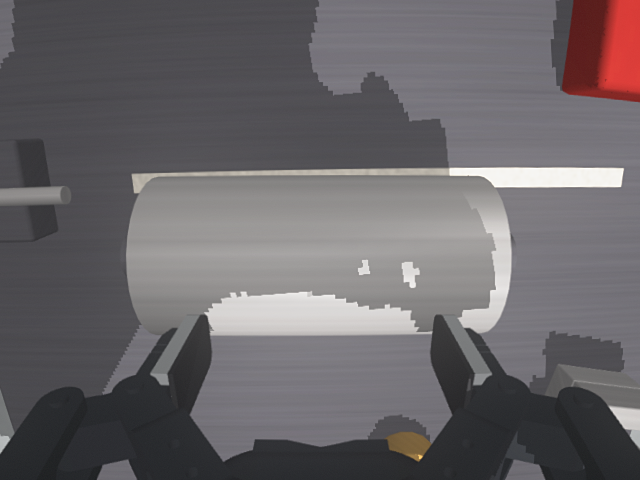

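The wrist view has the roller at columns 127–512, with the tape's upper edge running (133,174) to (622,168). That puts the roller within about 0.7–1° of parallel to the tape. Now the last stroke, in two parts.

```bash
python3 -m crank '{"dp":[[0,0,-1],[3,-0.4,-1],[5,-0.7,-0.8],[5,-0.7,-0.8],[5,-0.7,-0.8],[5,-0.7,-0.8],[5,-0.7,-0.8]],"spin":[0,0,0,0,0,0,0],"claw":[85,85,85,85,85,85,85]}'; python3 -c "
from m import *
tool()
for n in ['top','scene','wrist']:
    d=eyes.snapshot(n); r=meas(n,d)
    if r: print(rel(r[0]))"
```

```text
time_s: 11.65
eef_pos: [0.5857, -0.101, 0.0771]
orientation: [-0.053, 0.732, -0.064, -0.676]
wrist_force: [-0.4, 0.1, 5.9]
width: 0.0852
t 11.65 tcp [ 0.5857 -0.101   0.0771] rel [-0.0124  0.0033] jaw deg 80.54 jawz 0.0090 xdown [ 0.0775 -0.022  -0.9968] F [-0.402   0.1259  5.9208] T [ 0.2275 -0.0558 -0.0015] w 0.0852 j6 1.39
top no roller
scene roller c [ 0.5861 -0.1013] deg 80.76 dz -0.0003 len 0.1393 rms 0.0057
(np.float64(-0.01192047053808115), np.float64(0.0030363219903640605))
wrist roller c [ 0.5881 -0.101 ] deg 80.73 dz -0.0008 len 0.1385 rms 0.0025
(np.float64(-0.010052645917735737), np.float64(0.0035749073090385005))
```

```bash
python3 -m crank '{"dp":[[4,-0.6,-0.8],[4,-0.6,-0.8],[4,-0.6,-0.8],[3,-0.4,-0.8],[2,-0.3,-0.8],[0.5,0,-0.5],[0,0,0],[0,0,3],[0,0,8],[0,0,15]],"spin":[0,0,0,0,0,0,0,0,0,0],"claw":[85,85,85,85,85,85,85,85,85,85]}'; cat > fin.py <<'E'
from m import *
tool()
def line(n,d,c):
    u=np.array([np.cos(np.radians(81.7)),np.sin(np.radians(81.7))]); v=np.array([u[1],-u[0]])
    g=d['color'].astype(int); f=d['range_z']>0; P=cloud(d,np.ones((480,640),bool)); V,U=np.nonzero(f)
    uv=np.c_[U,V]; Q=onplane(d,uv,.02)[:,:2]; a=(Q-LM)@v; b=(Q-LM)@u
    for lo,hi in [(-.129,-.08),(.072,.10),(-.13,.13)]:
        k=(abs(a)<.012)&(b>lo)&(b<hi)&(abs(P[:,2]-.02)<.008)&(g[V,U].min(1)>(135 if hi<0 else 100))
        if k.sum()>5: print(n,(lo,hi),k.sum(),"line a: mean %.4f min %.4f max %.4f; b %.4f..%.4f"%(a[k].mean(),a[k].min(),a[k].max(),b[k].min(),b[k].max()))
    k=(P[:,2]>.047)&(P[:,2]<.064)
    a2=(P[:,:2]-LM)@v; b2=(P[:,:2]-LM)@u
    k&=(abs(a2)<.02)&(b2>.1)&(b2<.14)
    if k.sum(): print(n,"plunger a %.4f b min %.4f"%(np.median(a2[k]),b2[k].min()))
for n in ['top','scene','wrist']:
    d=eyes.snapshot(n); r=meas(n,d)
    if r: print(rel(r[0])); 
    line(n,d,None)
    cv2.imwrite(f'pics/f_{n}_%d.png'%(manip.sense()['time_s']*100),d['color'][:,:,::-1])
E
python3 fin.py; ls pics
```

```text
time_s: 13.2
eef_pos: [0.6045, -0.1036, 0.1005]
orientation: [-0.053, 0.732, -0.064, -0.676]
wrist_force: [0.8, -0.0, 0.1]
width: 0.0848
t 13.20 tcp [ 0.6045 -0.1036  0.1005] rel [0.0065 0.0034] jaw deg 80.50 jawz 0.0084 xdown [ 0.0782 -0.0216 -0.9967] F [ 0.8456 -0.0314  0.0975] T [ 0.0303 -0.0022 -0.0759] w 0.0848 j6 1.40
top no roller
top (-0.129, -0.08) 70 line a: mean 0.0004 min -0.0059 max 0.0065; b -0.1284..-0.0871
top (0.072, 0.1) 19 line a: mean -0.0004 min -0.0067 max 0.0057; b 0.0824..0.0989
top (-0.13, 0.13) 120 line a: mean 0.0003 min -0.0078 max 0.0090; b -0.1296..0.0989
top plunger a 0.0002 b min 0.1146
scene roller c [ 0.5971 -0.103 ] deg 80.79 dz -0.0004 len 0.1395 rms 0.0064
(np.float64(-0.0008475137308141215), np.float64(0.002894722502591266))
scene (-0.129, -0.08) 94 line a: mean -0.0011 min -0.0059 max 0.0038; b -0.1285..-0.0805
scene (0.072, 0.1) 8 line a: mean 0.0000 min -0.0028 max 0.0028; b 0.0923..0.0983
scene (-0.13, 0.13) 162 line a: mean -0.0010 min -0.0073 max 0.0049; b -0.1294..0.0983
scene plunger a 0.0006 b min 0.1150
wrist roller c [ 0.5991 -0.1029] deg 80.71 dz -0.0009 len 0.1382 rms 0.0032
(np.float64(0.0011257783445965282), np.float64(0.0032727843116430425))
wrist (-0.129, -0.08) 946 line a: mean 0.0007 min -0.0054 max 0.0119; b -0.1290..-0.0893
wrist (0.072, 0.1) 19 line a: mean 0.0051 min 0.0017 max 0.0114; b 0.0963..0.1000
wrist (-0.13, 0.13) 2003 line a: mean 0.0010 min -0.0120 max 0.0120; b -0.1300..0.1000
wrist plunger a 0.0026 b min 0.1138
crop_scene.png
crop_top.png
f_scene_1340.png
f_top_1330.png
f_wrist_1350.png
scene0.png
top0.png
w1.png
w2.png
wrist0.png
```

The roller is over the line to within about 0.5 mm in both views. I'll back off upward and clear of it, then check with all the cameras.

```bash
python3 -m crank '{"dp":[[0,0,30],[0,0,50],[-10,-40,20],[-15,-55,0],[-15,-55,0],[-15,-55,0],[-15,-55,0],[-15,-55,0],[0,0,0],[0,0,0]],"spin":[0,0,0,0,0,0,0,0,0,0],"claw":[85,85,85,85,85,85,85,85,85,85]}'; python3 fin.py; python3 - <<'E'
import cv2,glob
t=sorted(glob.glob('pics/f_top_*'))[-1]; s=sorted(glob.glob('pics/f_scene_*'))[-1]
a=cv2.resize(cv2.imread(t)[120:300,230:450],None,fx=1.8,fy=1.8,interpolation=cv2.INTER_CUBIC); b=cv2.resize(cv2.imread(s)[190:410,190:450],(396,324),interpolation=cv2.INTER_CUBIC)
cv2.imwrite('pics/both.png',cv2.hconcat([a,b]))
E
```

```text
time_s: 14.75
eef_pos: [0.5138, -0.4259, 0.1991]
orientation: [-0.053, 0.731, -0.062, -0.677]
wrist_force: [-0.0, -0.4, -0.4]
width: 0.0848
t 14.75 tcp [ 0.5138 -0.4259  0.1991] rel [-0.0367 -0.3286] jaw deg 80.65 jawz 0.0065 xdown [ 0.0745 -0.0188 -0.997 ] F [-0.0125 -0.4002 -0.3509] T [ 0.0298 -0.0649  0.0032] w 0.0848 j6 0.85
top roller c [ 0.5989 -0.1031] deg 80.50 dz 0.0002 len 0.1393 rms 0.0057
(np.float64(0.0009758205477745225), np.float64(0.003059371507820787))
top (-0.129, -0.08) 50 line a: mean 0.0002 min -0.0059 max 0.0069; b -0.1288..-0.1003
top (0.072, 0.1) 14 line a: mean 0.0008 min -0.0033 max 0.0057; b 0.0904..0.0989
top (-0.13, 0.13) 111 line a: mean 0.0003 min -0.0081 max 0.0115; b -0.1296..0.1227
top plunger a 0.0002 b min 0.1147
scene roller c [ 0.597  -0.1031] deg 80.76 dz -0.0004 len 0.1390 rms 0.0055
(np.float64(-0.0009058210762822756), np.float64(0.0028142466494620773))
scene (-0.129, -0.08) 51 line a: mean -0.0015 min -0.0058 max 0.0037; b -0.1285..-0.0970
scene (0.072, 0.1) 10 line a: mean -0.0007 min -0.0040 max 0.0028; b 0.0923..0.0989
scene (-0.13, 0.13) 136 line a: mean -0.0013 min -0.0071 max 0.0049; b -0.1294..0.0989
scene plunger a 0.0007 b min 0.1141
wrist no roller
wrist (-0.129, -0.08) 430 line a: mean 0.0002 min -0.0047 max 0.0056; b -0.1290..-0.0802
wrist (-0.13, 0.13) 861 line a: mean 0.0006 min -0.0054 max 0.0098; b -0.1300..-0.0669
```

View pics/both.png

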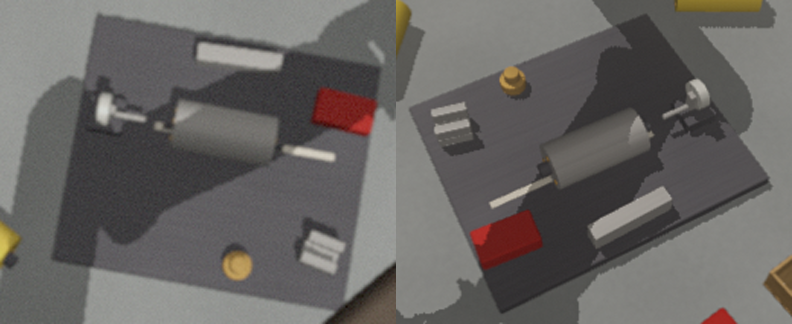

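Both pictures show the roller lying over the tape with its axle stub facing the plunger: left (158,127) to (145,118), right (650,133) to (680,112). The other pieces are where they started. The roller reads the same as 1.4 s earlier, so it is at rest.

```bash
python3 -c "
from workcell import manip
print(manip.sign_off())"
```

```text
the job is handed in; nothing more can be done
None
```

The roller now lies over the paper line with its axle end in front of the gauge's plunger, and the job is handed in at about 15 s of the 48 s allowed.

I rolled it about 89 mm in three light strokes, with both open fingertips over its top. The wrist force I read during the strokes was mostly 5–6 N and never above about 10 N. The roller's centre travelled half as far as the fingertips each time, so it rolled rather than dragged. The arm then lifted clear and touches nothing.

**Last checks, arm clear of the roller:**

| Check | Result |
|---|---|
| Centre over the line | within about 0.7 mm in the top and scene cameras (the wrist camera agreed before the arm moved off) |
| Offset along the line | about 3 mm towards the gauge, leaving a gap of about 27 mm to the plunger tip |
| Standing still | scene reading unchanged over the last 1.4 s |
| Other objects | in the same places by eye; I did not re-measure them |

**Less than perfect:**
- **Angle:** the roller sits about 1° off parallel to the line, the same as at the start. Its axle end is therefore roughly 2 mm off the plunger's axis. I left it, because turning it would have meant dragging it.
- **Contact:** the wrist moment suggests the fingertip on the gauge side carried nearly all the load. The tool also tilted a few degrees over the strokes. Neither changed how the roller ran.
- **Camera agreement:** the two fixed cameras differ by about 2 mm in absolute position, so I compared the roller with the line within each picture.

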